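# Uncover the tart and hold the pastry case open

### The job

A colleague is about to move the tart into the glass pastry case. Lift the steel cover off the tart by its knob and set it down (do not drop it) knob up in the middle of the empty wooden board; then raise the case's hinged flap to 60 degrees from closed and keep holding it there with the gripper. The flap falls shut by itself, so finish while still holding it still at 60 degrees; do not knock the tart, and leave the other things on the counter alone.

Things in the scene. Friction and masses are not known exactly. Their poses are not given: they have to be found in the camera images.
- case: Glass pastry case with steel edges, fixed to the counter, 200 (x) by 260 (y) by 100 mm high, open-topped, closed by the flap. Origin: centre of its underside, on the counter (z = 0). Its front faces its own -x (towards the robot, turned up to 0.25 rad); its +x side carries the hinge.
- flap_hinge (a joint): Opening angle of the case's flap, rad: 0 closed (level), grows as the front edge rises; stop at 1.45. 60 degrees = 1.047. The hinge axis runs along the case's y, 100 mm to +x of the case's origin and 104 mm above the counter. The hinge is free: the flap falls shut when let go.
- flap: The hinged flap: glass pane in a steel frame, 205 mm from hinge to front edge, 260 mm wide, 8 mm thick, about 0.45 kg. Origin on the hinge axis at mid-width; at angle 0 its axes are those of the case, and it turns about its y. It reaches to its own -x; its top face is at its z = +4 mm.
- flap_bar (a point): Middle of the flap's straight steel bar handle, a round bar 12 mm thick along the flap's y, 120 mm between its two posts. In the flap's frame at x = -185 mm, y = 0, z = +44 mm: there are 34 mm free between the bar and the flap's top face. With the flap closed it is 148 mm above the counter. Its axes are the flap's.
- cover: Loose round steel dome cover, open underneath, 132 mm across, 60 mm high plus a knob on top (93 mm in all), wall 4 mm, about 0.28 kg; at first it stands over the tart on the stand. Origin: centre of its rim plane (underside); z up through the knob.
- cover_knob (a point): On the cover's axis, 82 mm above its rim: the height to grip the knob, a steel cylinder 26 mm across that rises from 60 to 93 mm above the rim; the dome's shoulder around it, 56 mm across, is at 60 mm and falls away outside.
- stand: Low round marble cake stand, fixed, 150 mm across, 20 mm high. Origin: centre of its underside, on the counter. The tart and its cover stand in the middle of its top.
- tart: Loose round lemon tart, 80 mm across, 36 mm high, hidden under the cover on the stand at first. Origin: centre of its underside. It stays where it is.
- board: Empty square wooden board, fixed, 170 by 170 mm, 12 mm thick, lying on the counter. Origin: centre of its underside, on the counter. The cover goes on it.
- cup: Bystander: white mug of coffee, 72 mm across with its handle towards its -x, 58 mm high. Origin: centre of its underside.
- plates: Bystander: stack of four white plates, 124 mm across, 32 mm high. Origin: centre of its underside.
- shaker: Bystander: metal shaker, 60 mm across, 110 mm high. Origin: centre of its underside.
- sugarpot: Bystander: small white sugar pot with a little round knob, 72 mm across, 70 mm high (much smaller than the cover). Origin: centre of its underside.
- tongs: Bystander: steel tongs lying flat, about 200 mm long along their x, 46 mm wide, 12 mm high. Origin: near the middle, on the counter.
- jar: Bystander: amber glass jar, 72 mm across, 100 mm high. Origin: centre of its underside.
Not all that is in view belongs to the job. What is shaped like the cover but blue or red is not meant.

How it is judged:
By the outcome, as a careful person would: the job done as asked, in the order asked, and still so for the second after the job is handed in, while the arm keeps its last pose, push and grip.
It also fails if it takes over 50 s, if anything falls off the work surface, if the arm or the gripper's body presses on something with over 40 N, if the wrist force passes 120 N, or if a joint passes its speed limit or range.

### The arm

A 7-joint arm with a two-finger parallel gripper is mounted at the origin on the work surface. World frame = base frame: x ahead of the robot, y to its left, z up, the work surface at z = 0. Lengths are in m, angles in rad, forces in N, time in s.
With the tool pointing down it reaches from about 0.4 to 0.85 m from the base axis. Payload 4.5 kg.
Tool frame: the origin (TCP) lies on the centre line of the jaws, within the pads' length; the fingertips stand 8 mm ahead of it and the grasp point (between the pads) lies 11 mm behind it; z points along the fingers, x is the direction in which the jaws open and shut, and the axes are right-handed (so a half turn about z gives the same grasp; the last joint's range is limited). The gripper opens to 88 mm and grips with 3 to 60 N. Pads are 18 mm wide; open, the fingers measure 123 mm over their backs; the gripper's body (75 mm by 187 mm) begins 45 mm behind the grasp point.
Start: joints at [-1.185, 0.689, -0.195, 1.565, 0.157, 0.902, -0.215], TCP at [0.215, 0.587, 0.247] pointing down, gripper open.
Joint ranges: [-3.01, 3.01], [-0.46, 2.08], [-1.47, 1.51], [0.13, 2.56], [-1, 4.14], [0.04, 2.09], [-2.66, 2.66]. Speed limits (rad/s): [2.57, 2.57, 3.14, 3.14, 3.14, 3.14, 3.14].

### API

Orientations are given as a unit quaternion [x, y, z, w].
In Python, from plant import r gives the robot as it stands.
- The arm moves only by the shell command python3 -m pendant 'ROWS' [FORCE]. ROWS is JSON, a list of rows, each a list of 3 entries, a list of its own where there are three numbers: the turn, a rotation vector about the tool's x, y, z in rad, then the shift along the tool's x, y, z in m, then the opening, from 0 (shut) to 1 (fully open). In form: [[[wx, wy, wz], [tx, ty, tz], claw], ...]. A call has 1 to 10 rows; each row is the pose to reach, as a shift and turn from the pose commanded when the call began, along the tool's axes at that moment; what a row does not reach only later rows make up. A row lasts 1/10 s, in which the tool goes at most 50 mm and 8.59 degrees, less where a joint would pass 70% of its speed; a pose out of reach is approached as far as the arm can. A call with a gripper value outside its range is refused whole. The fingers move at their own pace and stop on an object; FORCE is the grip in N (left out, the last holds). Time passes only in rows, so rows that repeat a pose let the fingers close. It gives the time, the measured TCP pose, the force and the opening at its end, in the units of the state.
- r.get_state(): the state, without advancing time (a new reading comes with each control period).
- r.snapshot(name): name is "scene" or "top" or "wrist"; returns a dict with "image" (480x640x3 uint8, red, green, blue), "mtx" (3x3 intrinsics, pixels), "R" (3x3) and "t" (3): a world point X has camera coordinates R X + t; the wrist camera has in their place "T_tool_cam" (4x4, takes a point from camera to tool coordinates, whose origin is the TCP and whose axes are the tool frame's). Camera axes: x right, y down, z forward; pixel columns grow to the right and rows downward; lengths in m; the calibration is good to about 2 mm. A picture is of the moment at which its call begins: read the wrist's pose just before it. There is no depth.
- r.finish_job(): hands the job in, once; it reports no verdict.
The state is a dict: "clock": time; "q": joint angles; "qd": joint speeds; "joint_torque": joint torques, N m; "tool_pos": TCP position; "eef_rot": TCP orientation; "contact_force": force on the tool from outside, world axes, zero at the start; "moment": the same for the moment, N m; "opening": opening from 0.0 (shut) to 1.0 (fully open).
Only numpy, scipy, OpenCV 4.12 (cv2) and the standard library are available. Lean on these libraries where they do the work, as an engineer would, in place of code of your own. Each camera call takes 0.05 s, during which the arm holds its last target. There are 200 camera calls.

## Working session

There is one attempt and no reset: what is moved stays moved. The work goes in short steps, Python scripts to look and compute and a shell command to move; the robot and the scene stay as the last step left them, time stands still between calls to the robot, and variables do not carry over. Pictures are saved under pics/ and viewed, about 8 in all and at most 12, crops included, and the job is handed in when it is done.

```bash
mkdir -p pics
python3 - <<'E'
from plant import r
import cv2,numpy as np
s=r.get_state();print(s)
for n in("scene","top"):
    d=r.snapshot(n);cv2.imwrite(f"pics/{n}0.png",d["image"][:,:,::-1]);np.savez(f"{n}0.npz",**d);print(n,d["mtx"],d["R"],d["t"])
E
```

```text
{'clock': 0.0, 'q': array([-1.18524901,  0.69000446, -0.1945136 ,  1.56632052,  0.15731   ,
        0.9024934 , -0.21513171]), 'qd': array([ 0.00097202,  0.00149485, -0.00145094, -0.00163169, -0.00040183,
       -0.00167778,  0.00093473]), 'joint_torque': array([-4.43881186e-05, -5.27575636e+01, -1.26675915e+00, -1.53437912e+01,
       -5.25832549e-02,  6.35696109e-03,  1.62667884e-04]), 'tool_pos': array([0.21517479, 0.58614503, 0.24590349]), 'eef_rot': array([ 8.19904029e-01,  5.72500255e-01, -7.10046169e-04,  5.79512535e-04]), 'contact_force': array([-0.26086748,  0.19666578,  0.50536053]), 'moment': array([-0.00291214,  0.00575207, -0.04856457]), 'opening': 1.0010039654296594}
scene [[539.31941863   0.         323.2847514 ]
 [  0.         539.31941863 234.00597466]
 [  0.           0.           1.        ]] [[ 0.48610272  0.87389764  0.00265788]
 [ 0.72027665 -0.39892553 -0.56750328]
 [-0.49487948  0.2777793  -0.82336684]] [-0.30467161 -0.23149086  1.93740181]
top [[443.91043203   0.         320.03961897]
 [  0.         443.91043203 242.36662061]
 [  0.           0.           1.        ]] [[ 0.0044787  -0.99998667 -0.00256951]
 [-0.99120012 -0.00409938 -0.1323084 ]
 [ 0.13229611  0.00313947 -0.99120527]] [0.05849427 0.48265429 1.13345072]
```

View pics/top0.png

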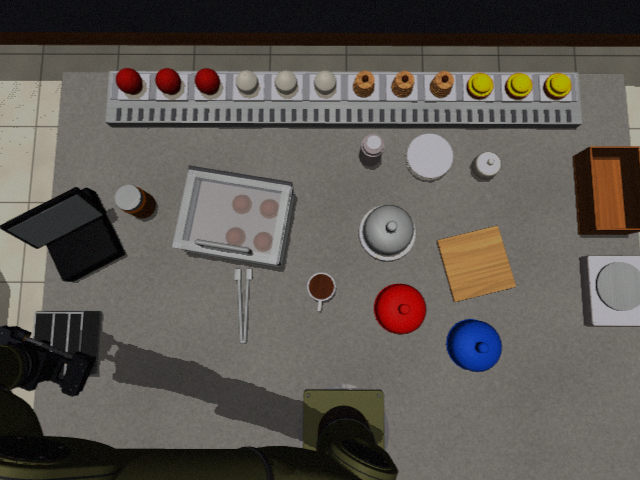

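View pics/scene0.png

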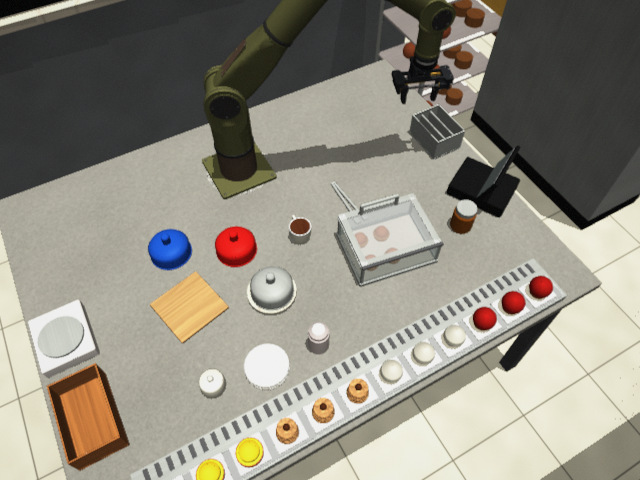

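The top view shows the steel cover on its stand with the knob at (391,227), the board at about (477,264), and the flap bar from (196,243) to (250,250). In the scene view the knob is at (272,271) and the bar runs from (361,211) to (399,201). The red and blue domes stand in front of the cover and the board, so they must be avoided.

```bash
cat > h.py <<'E'
import numpy as np,cv2
from scipy.spatial.transform import Rotation as Ro
def ld(n): return np.load(n+".npz")
def plane(d,uv,z,R=None,t=None):
    R=d["R"] if R is None else R; t=d["t"] if t is None else t
    v=R.T@np.linalg.solve(d["mtx"],[*uv,1]); c=-R.T@t
    return c+v*(z-c[2])/v[2]
def tri(a,ua,b,ub):
    P=[d["mtx"]@np.c_[d["R"],d["t"]] for d in(a,b)]
    X=cv2.triangulatePoints(P[0],P[1],np.array(ua,float),np.array(ub,float));return (X[:3]/X[3]).ravel()
def wristRt(d,s):
    T=np.eye(4);T[:3,:3]=Ro.from_quat(s["eef_rot"]).as_matrix();T[:3,3]=s["tool_pos"]
    M=np.linalg.inv(T@d["T_tool_cam"]);return M[:3,:3],M[:3,3]
def totool(s,dw): return Ro.from_quat(s["eef_rot"]).as_matrix().T@np.array(dw)
E
python3 - <<'E'
from h import *
a,b=ld("top0"),ld("scene0")
np.set_printoptions(precision=4,suppress=True)
print("knob",tri(a,(391,226.5),b,(272,270)),plane(a,(391,226.5),.113),plane(b,(272,270),.113))
for ua,ub in(((196,243),(399,201)),((250,250),(361,211))): print("bar",tri(a,ua,b,ub),plane(a,ua,.148),plane(b,ub,.148))
# stand circle
for d,box in((a,(430,520,215,310)),(b,(145,235,265,345))):
    im=d["image"].astype(int);m=((im[...,0]-im[...,2])>40)
    k=np.zeros(m.shape,np.uint8);x0,x1,y0,y1=box;k[y0:y1,x0:x1]=m[y0:y1,x0:x1]
    c=max(cv2.findContours(k,0,2)[0],key=cv2.contourArea);r=cv2.minAreaRect(c)
    P=np.array([plane(d,p,.012)[:2] for p in c[:,0]],np.float32);print("board",cv2.minAreaRect(P),cv2.moments(k,True)["m00"])
for n,u,z in(("red",(404,309),.093),("blue",(482,347),.093),("cup",(321,287),.058),("plates",(430,156),.032),("shaker",(372,142),.11),("sugar",(488,160),.07),("tongs0",(243,270),.01),("tongs1",(243,340),.01)): print(n,plane(a,u,z))
for u in((190,168),(293,182),(282,267),(174,248)):print("case top corner",plane(a,u,.105))
E
```

```text
knob [ 0.51   -0.1068  0.1326] [ 0.5116 -0.1135  0.113 ] [ 0.5001 -0.1006  0.113 ]
bar [0.4684 0.3625 0.1162] [0.4642 0.3534 0.148 ] [0.4874 0.3454 0.148 ]
bar [0.451  0.23   0.1281] [0.4481 0.2253 0.148 ] [0.4635 0.2222 0.148 ]
board ((0.4319841265678406, -0.35309433937072754), (0.1690302938222885, 0.17052780091762543), 14.052827835083008) 4092.0
board ((0.43124788999557495, -0.3525208830833435), (0.17347559332847595, 0.1708369106054306), 13.997029304504395) 2989.0
red [ 0.3113 -0.145   0.093 ]
blue [ 0.2216 -0.331   0.093 ]
cup [0.3649 0.0575 0.058 ]
plates [ 0.7184 -0.2346  0.032 ]
shaker [ 0.7281 -0.0697  0.11  ]
sugar [ 0.6953 -0.3755  0.07  ]
tongs0 [0.4105 0.2649 0.01  ]
tongs1 [0.2283 0.2599 0.01  ]
case top corner [0.6603 0.3887 0.105 ]
case top corner [0.625  0.1288 0.105 ]
case top corner [0.4116 0.153  0.105 ]
case top corner [0.4572 0.4193 0.105 ]
```

Run:
```python
from h import *
from plant import r
s=r.get_state();print(totool(s,np.array([.47,-.107,.30])-s["tool_pos"]))
```

```text
[-0.5630614   0.47800643 -0.05303511]
```

```bash
python3 -m pendant '[[[0,0,0.12],[-0.02,0.015,-0.053],1],[[0,0,0.24],[-0.05,0.04,-0.053],1],[[0,0,0.36],[-0.085,0.07,-0.053],1],[[0,0,0.48],[-0.12,0.1,-0.053],1],[[0,0,0.6],[-0.155,0.13,-0.053],1],[[0,0,0.72],[-0.19,0.16,-0.053],1],[[0,0,0.84],[-0.225,0.19,-0.053],1],[[0,0,0.96],[-0.26,0.22,-0.053],1],[[0,0,1.08],[-0.295,0.25,-0.053],1],[[0,0,1.2],[-0.325,0.275,-0.053],1]]' 20
python3 - <<'E'
from h import *
from plant import r
s=r.get_state();print(s["q"],s["tool_pos"],s["contact_force"],totool(s,np.array([.47,-.107,.30])-s["tool_pos"]), Ro.from_quat(s["eef_rot"]).as_matrix())
E
```

```text
clock: 1.1
tool_pos: [0.3618, 0.1844, 0.2997]
eef_rot: [1.0, 0.006, -0.0, 0.0]
contact_force: [0.2, -0.7, 0.1]
opening: 0.995
[-0.68727835  0.32878177  0.1400267   2.11640886 -0.06949374  0.70093718
 -0.4887234 ] [0.36177131 0.18438994 0.29969474] [ 0.22958145 -0.72290827  0.14719178] [ 1.04496690e-01  2.92749110e-01 -1.97502361e-04] [[ 9.99918358e-01  1.27771487e-02 -1.48253103e-04]
 [ 1.27770847e-02 -9.99918279e-01 -4.24886661e-04]
 [-1.53669827e-04  4.22957730e-04 -9.99999899e-01]]
```

```bash
python3 -m pendant '[[[0,0,0],[0.015,0.04,0],1],[[0,0,0],[0.03,0.08,0],1],[[0,0,0],[0.045,0.125,0],1],[[0,0,0],[0.06,0.17,0],1],[[0,0,0],[0.075,0.215,0],1],[[0,0,0],[0.09,0.255,0],1],[[0,0,0],[0.1,0.28,0],1],[[0,0,0],[0.104,0.292,0],1],[[0,0,0],[0.104,0.292,0],1],[[0,0,0],[0.104,0.292,0],1]]'
python3 - <<'E'
from h import *
from plant import r
s=r.get_state();d=r.snapshot("wrist")
print(s["tool_pos"],d["T_tool_cam"],d["mtx"][0]);cv2.imwrite("pics/w1.png",d["image"][:,:,::-1])
R,t=wristRt(d,s);np.savez("w1",mtx=d["mtx"],R=R,t=t)
for X in((.508,-.107,.113),(.4316,-.3528,.012)):
    c=d["mtx"]@(R@X+t);print(c[:2]/c[2])
E
```

```text
clock: 2.1
tool_pos: [0.4705, -0.1014, 0.2994]
eef_rot: [1.0, 0.01, -0.001, -0.001]
contact_force: [0.8, 0.6, 0.1]
opening: 0.998
[ 0.4704637  -0.10144359  0.29939981] [[ 9.99999748e-01 -2.90634836e-04  6.47347609e-04 -1.16622579e-04]
 [ 1.08848696e-04  9.64305679e-01  2.64791515e-01 -6.96169730e-02]
 [-7.01198614e-04 -2.64791378e-01  9.64305468e-01 -1.38381038e-01]
 [ 0.00000000e+00  0.00000000e+00  0.00000000e+00  1.00000000e+00]] [416.55517781   0.         318.50023179]
[365.41755405 221.12389952]
[281.61923288 401.99966055]
```

View pics/w1.png

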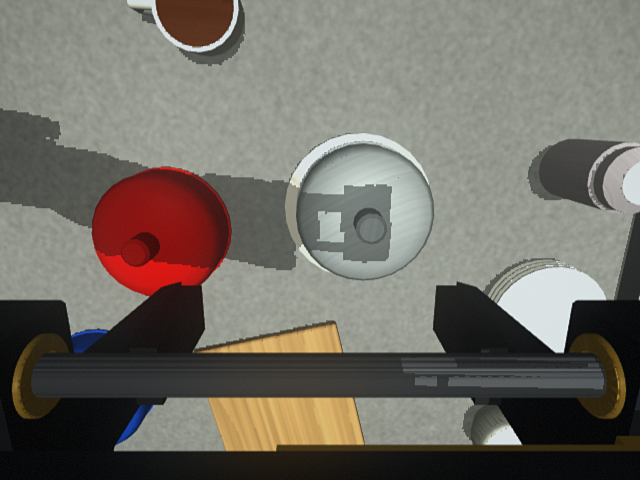

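The wrist view shows the knob's top at about (371,227). The dome's silhouette spans 297–434 across and 141–280 down. The cover stands clear of its neighbours.

Run:
```python
from h import *
from plant import r
w,a,b=ld("w1"),ld("top0"),ld("scene0")
np.set_printoptions(precision=4,suppress=True)
print("wrist knob top",plane(w,(371,227),.113))
print("dome mid",plane(w,(365.5,210.5),.025))
K=plane(w,(371,227),.113)
for d in(a,b):
    c=d["mtx"]@(d["R"]@K+d["t"]);print("proj",c[:2]/c[2])
s=r.get_state();print(totool(s,np.r_[K[:2],.18]-s["tool_pos"]))
```

```text
wrist knob top [ 0.5127 -0.1117  0.113 ]
dome mid [ 0.5181 -0.1163  0.025 ]
proj [390.257  226.0387]
proj [270.4489 274.9031]
[0.0421 0.0118 0.1194]
```

```bash
python3 -m pendant '[[[0,0,0],[0.02,0.006,0.03],1],[[0,0,0],[0.042,0.012,0.06],1],[[0,0,0],[0.042,0.012,0.09],1],[[0,0,0],[0.042,0.012,0.1],1],[[0,0,0],[0.042,0.012,0.1],1],[[0,0,0],[0.042,0.012,0.1],1]]'
python3 - <<'E'
from h import *
from plant import r
s=r.get_state();d=r.snapshot("wrist")
R,t=wristRt(d,s);np.savez("w2",mtx=d["mtx"],R=R,t=t)
c=d["mtx"]@(R@[.5127,-.1117,.113]+t);print(c[:2]/c[2])
im=d["image"];x,y=(c[:2]/c[2]).astype(int)
cr=im[max(0,y-100):y+100,x-130:x+130];print(max(0,y-100),x-130)
top=cv2.resize(cr,None,fx=2.5,fy=2.5)
b=np.load("scene0.npz")["image"][235:315,230:320];b=cv2.resize(b,None,fx=4,fy=4)
cv2.imwrite("pics/w2.png",top[:,:,::-1])
E
```

```text
clock: 2.75
tool_pos: [0.5134, -0.1136, 0.2007]
eef_rot: [1.0, 0.01, 0.0, -0.0]
contact_force: [0.2, -0.1, 0.0]
opening: 0.999
[317.10509134 246.38328044]
146 187
```

View pics/w2.png

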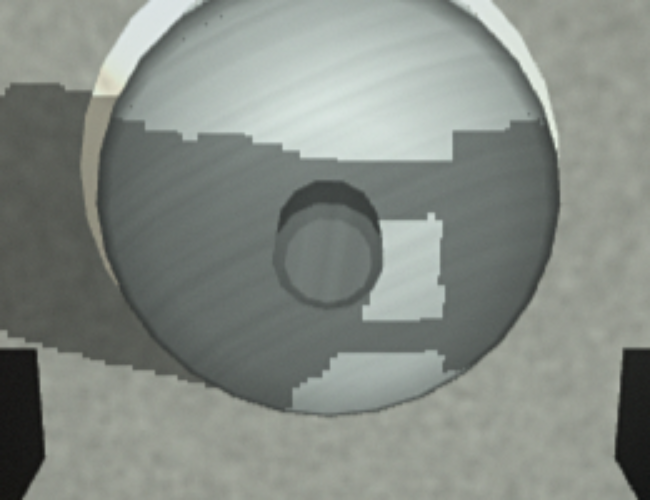

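The knob's top is at crop (328,255), which is full-image (318,248), within 2 px of the prediction. I go down and grip.

```bash
python3 -m pendant '[[[0,0,0],[0,-0.002,0.03],1],[[0,0,0],[0,-0.002,0.055],1],[[0,0,0],[0,-0.002,0.08],1],[[0,0,0],[0,-0.002,0.098],1],[[0,0,0],[0,-0.002,0.107],1],[[0,0,0],[0,-0.002,0.107],1],[[0,0,0],[0,-0.002,0.107],0.6],[[0,0,0],[0,-0.002,0.107],0.4],[[0,0,0],[0,-0.002,0.107],0.1],[[0,0,0],[0,-0.002,0.107],0.1]]' 25 && python3 -m pendant '[[[0,0,0],[0,0,0],0.1],[[0,0,0],[0,0,0],0.1],[[0,0,0],[0,0,0],0.1],[[0,0,0],[0,0,0],0.1],[[0,0,0],[0,0,0],0.1]]'
```

```text
clock: 3.8
tool_pos: [0.5136, -0.1123, 0.0933]
eef_rot: [1.0, 0.01, 0.001, 0.0]
contact_force: [-0.2, -0.4, -0.1]
opening: 0.66
clock: 4.3
tool_pos: [0.5132, -0.1122, 0.0927]
eef_rot: [1.0, 0.01, -0.0, -0.0]
contact_force: [1.0, 0.4, 0.3]
opening: 0.285
```

```bash
python3 -m pendant '[[[0,0,0],[0,0,0],0.1],[[0,0,0],[0,0,-0.008],0.1],[[0,0,0],[0,0,-0.02],0.1],[[0,0,0],[0,0,-0.04],0.1],[[0,0,0],[0,0,-0.065],0.1],[[0,0,0],[0,0,-0.09],0.1],[[0,0,0],[0,0,-0.11],0.1],[[0,0,0],[0,0,-0.12],0.1],[[0,0,0],[0,0,-0.12],0.1],[[0,0,0],[0,0,-0.12],0.1]]'
python3 - <<'E'
from h import *
from plant import r
s=r.get_state();print(s["opening"],totool(s,np.array([.4316,-.3528,.2])-s["tool_pos"]))
E
```

```text
clock: 5.3
tool_pos: [0.5128, -0.1121, 0.2124]
eef_rot: [1.0, 0.01, -0.0, -0.0]
contact_force: [0.0, -0.3, -3.2]
opening: 0.29
0.2902741024081839 [-0.08574151  0.23911316  0.01235268]
```

```bash
python3 -m pendant '[[[0,0,0],[-0.003,0.009,0],0.1],[[0,0,0],[-0.011,0.03,0],0.1],[[0,0,0],[-0.022,0.06,0],0.1],[[0,0,0],[-0.034,0.095,0],0.1],[[0,0,0],[-0.047,0.13,0],0.1],[[0,0,0],[-0.059,0.165,0],0.1],[[0,0,0],[-0.07,0.195,0],0.1],[[0,0,0],[-0.079,0.22,0],0.1],[[0,0,0],[-0.084,0.234,0],0.1],[[0,0,0],[-0.086,0.239,0],0.1]]' && python3 -m pendant '[[[0,0,0],[0,0,0],0.1],[[0,0,0],[0,0,0.02],0.1],[[0,0,0],[0,0,0.04],0.1],[[0,0,0],[0,0,0.06],0.1],[[0,0,0],[0,0,0.08],0.1],[[0,0,0],[0,0,0.092],0.1],[[0,0,0],[0,0,0.1],0.1],[[0,0,0],[0,0,0.1],0.1],[[0,0,0],[0,0,0.1],0.1]]'
python3 - <<'E'
from plant import r
import cv2
d=r.snapshot("wrist");cv2.imwrite("pics/w3.png",d["image"][:,:,::-1])
d=r.snapshot("top");cv2.imwrite("pics/t3.png",cv2.resize(d["image"][180:360,340:540],None,fx=3,fy=3)[:,:,::-1])
E
```

```text
clock: 6.3
tool_pos: [0.4302, -0.3546, 0.2119]
eef_rot: [1.0, 0.008, -0.001, -0.0]
contact_force: [0.6, -0.2, -2.8]
opening: 0.289
clock: 7.2
tool_pos: [0.4323, -0.3528, 0.1132]
eef_rot: [1.0, 0.01, 0.0, 0.0]
contact_force: [-0.2, -0.5, -2.7]
opening: 0.29
```

View pics/w3.png

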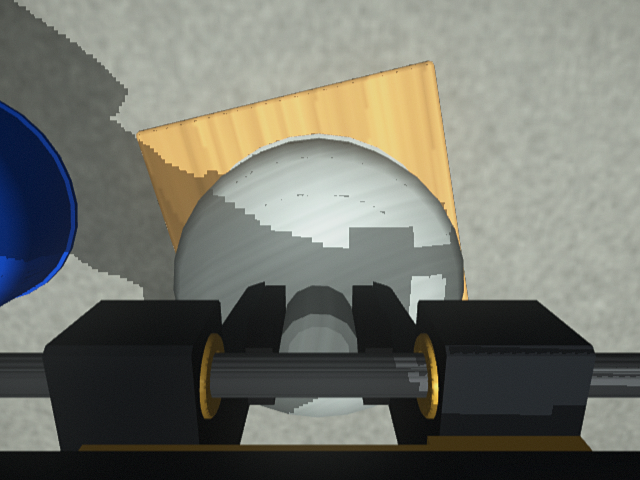

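The wrist view shows the cover held upright above the board and centred. Both side margins look alike (dome 175–463, board edges about 175–465). I set it down slowly.

```bash
python3 -m pendant '[[[0,0,0],[0,0,0.01],0.1],[[0,0,0],[0,0,0.018],0.1],[[0,0,0],[0,0,0.023],0.1],[[0,0,0],[0,0,0.0255],0.1],[[0,0,0],[0,0,0.0265],0.1],[[0,0,0],[0,0,0.0275],0.1],[[0,0,0],[0,0,0.028],0.1],[[0,0,0],[0,0,0.0285],0.1],[[0,0,0],[0,0,0.0285],0.1],[[0,0,0],[0,0,0.0285],0.1]]'
```

```text
clock: 8.3
tool_pos: [0.4319, -0.353, 0.0846]
eef_rot: [1.0, 0.009, 0.0, 0.0]
contact_force: [-0.7, 0.3, 1.8]
opening: 0.285
```

The force went from −2.8 N to +1.8 N, so the cover is standing on the board. I release it and rise.

```bash
python3 -m pendant '[[[0,0,0],[0,0,0],0.35],[[0,0,0],[0,0,0],0.45],[[0,0,0],[0,0,0],0.6],[[0,0,0],[0,0,0],0.8],[[0,0,0],[0,0,0],0.9],[[0,0,0],[0,0,0],0.9],[[0,0,0],[0,0,-0.02],0.9],[[0,0,0],[0,0,-0.06],0.9],[[0,0,0],[0,0,-0.11],0.9],[[0,0,0],[0,0,-0.16],0.9]]'
python3 - <<'E'
from h import *
from plant import r
s=r.get_state();print(s["opening"],s["q"],totool(s,np.array([.36,.27,.30])-s["tool_pos"]))
E
```

```text
clock: 9.3
tool_pos: [0.4313, -0.3525, 0.2456]
eef_rot: [1.0, 0.009, -0.001, -0.0]
contact_force: [1.3, -0.8, -0.9]
opening: 0.898
0.8984326899236531 [ 0.54651759  0.60034682  0.092507    1.78296743 -0.07569825  0.76303933
  0.69670256] [-0.05954935 -0.62380053 -0.05378909]
```

```bash
python3 -m pendant '[[[0,0,0],[0,-0.02,-0.03],0.9],[[0,0,0],[0,-0.06,-0.06],0.9],[[0,0,0],[0,-0.11,-0.06],0.9],[[0,0,0],[0,-0.16,-0.06],0.9],[[0,0,0],[0.005,-0.21,-0.06],0.9],[[0,0,0],[0.01,-0.26,-0.06],0.9],[[0,0,0],[0.015,-0.31,-0.06],0.9],[[0,0,0],[0.02,-0.36,-0.06],0.9],[[0,0,0],[0.02,-0.41,-0.06],0.9],[[0,0,0],[0.02,-0.46,-0.06],0.9]]' && python3 -m pendant '[[[0,0,0],[0,-0.045,0],0.9],[[0,0,0],[0.005,-0.09,0],0.9],[[0,0,0],[0.005,-0.13,0],0.9],[[0,0,0],[0.005,-0.16,0],0.9],[[0,0,0],[0.005,-0.175,0],0.9],[[0,0,0],[0.005,-0.18,0],0.9],[[0,0,0],[0.005,-0.18,0],0.9],[[0,0,0],[0.005,-0.18,0],0.9]]'
python3 - <<'E'
from h import *
from plant import r
s=r.get_state();d=r.snapshot("wrist");R,t=wristRt(d,s);np.savez("w4",mtx=d["mtx"],R=R,t=t)
cv2.imwrite("pics/w4.png",d["image"][:,:,::-1]);print(s["q"])
E
```

```text
clock: 10.3
tool_pos: [0.4427, 0.1084, 0.3044]
eef_rot: [1.0, 0.009, 0.0, -0.0]
contact_force: [1.2, 0.3, 0.0]
opening: 0.903
clock: 11.1
tool_pos: [0.4451, 0.2843, 0.3043]
eef_rot: [1.0, 0.008, -0.0, 0.001]
contact_force: [-0.5, 0.0, -0.3]
opening: 0.901
[-0.71062051  0.48772504  0.08501095  1.78996661 -0.05077838  0.86688514
 -0.58639933]
```

View pics/w4.png

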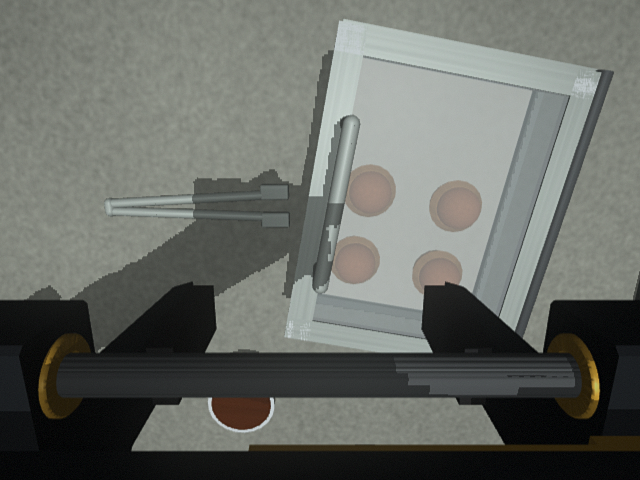

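The wrist view shows the bar running from (350,120) to (321,287), with the flap's front corners at about (340,20) and (286,340) and the far hinge-side corner at about (602,72).

Run:
```python
from h import *
w=ld("w4");np.set_printoptions(precision=4,suppress=True)
A,B=plane(w,(349.5,120),.148),plane(w,(321,287),.148)
print("bar",A,B,np.linalg.norm(A-B),"mid",(A+B)/2,"yaw",np.degrees(np.arctan2(-(A-B)[0],(A-B)[1])))
C,D,E=[plane(w,u,.108) for u in((340,20),(286,340),(602,72))]
print("flap corners",C,D,E,np.linalg.norm(C-D),np.linalg.norm(C-E),"yaw",np.degrees(np.arctan2(-(C-D)[0],(C-D)[1])),np.degrees(np.arctan2((E-C)[1],(E-C)[0])))
M=(A+B)/2
for n in("top0","scene0"):
    d=ld(n);
    for P in(A,B):
        c=d["mtx"]@(d["R"]@P+d["t"]);print(n,c[:2]/c[2])
```

```text
bar [0.4651 0.3556 0.148 ] [0.4479 0.2332 0.148 ] 0.12352289476178417 mid [0.4565 0.2944 0.148 ] yaw -8.026939800521722
flap corners [0.4586 0.4258 0.108 ] [0.418  0.1655 0.108 ] [0.6565 0.3935 0.108 ] 0.2634221740176587 0.20052397135943895 yaw -8.855923910556404 -9.253206937235172
top0 [195.098 242.623]
top0 [246.618  250.0869]
scene0 [397.7501 194.8342]
scene0 [361.4116 206.0589]
```

```bash
cat >> h.py <<'E'
YAW=np.radians(-8.7);UX=np.array([np.cos(YAW),np.sin(YAW),0]);UY=np.array([-np.sin(YAW),np.cos(YAW),0]);Z=np.array([0,0,1.])
BAR=np.array([.457,.2938,.148])
HINGE=BAR+.185*UX-.044*Z
def pose(th,phi,back=0):
    "TCP pos, rot with bar `back` m ahead of the grasp point; flap th deg, tool tilt phi deg"
    th,p=np.radians([th,phi])
    b=HINGE+(-.185*np.cos(th)+.044*np.sin(th))*UX+(.185*np.sin(th)+.044*np.cos(th))*Z
    z=np.sin(p)*UX-np.cos(p)*Z
    return b+(.011-back)*z, np.c_[np.cross(-UY,z),-UY,z]
def delta(s,P,R):
    R0=Ro.from_quat(s["eef_rot"]).as_matrix()
    return Ro.from_matrix(R0.T@R).as_rotvec().round(4), (R0.T@(P-s["tool_pos"])).round(4)
E
python3 - <<'E'
from h import *
from plant import r
s=r.get_state();print(delta(s,*pose(0,20,.08)),pose(0,20,.08)[0])
E
```

```text
(array([-0.0282,  0.3481,  0.1663]), array([-0.0112, -0.0133,  0.0915])) [0.43367215 0.29736966 0.21283879]
```

```bash
python3 -m pendant '[[[-0.01,0.12,0.055],[-0.011,-0.013,0.01],0.5],[[-0.019,0.23,0.11],[-0.011,-0.013,0.03],0.5],[[-0.028,0.348,0.166],[-0.011,-0.013,0.06],0.5],[[-0.028,0.348,0.166],[-0.011,-0.013,0.08],0.5],[[-0.028,0.348,0.166],[-0.011,-0.013,0.0915],0.5],[[-0.028,0.348,0.166],[-0.011,-0.013,0.0915],0.5],[[-0.028,0.348,0.166],[-0.011,-0.013,0.0915],0.5]]'
python3 - <<'E'
from h import *
from plant import r
s=r.get_state();d=r.snapshot("wrist");R,t=wristRt(d,s)
print(s["q"],delta(s,*pose(0,20,.08)),delta(s,*pose(0,20,.003)))
im=d["image"].copy()
for y in(-.06,0,.06):
    c=d["mtx"]@(R@(BAR+y*UY)+t);cv2.circle(im,tuple(int(v) for v in c[:2]/c[2]),3,(255,0,0),1)
cv2.imwrite("pics/w5.png",im[:,:,::-1])
E
```

```text
clock: 11.85
tool_pos: [0.4341, 0.2984, 0.2132]
eef_rot: [0.982, -0.074, 0.173, 0.012]
contact_force: [0.7, -0.6, -0.0]
opening: 0.498
[-1.13312692  0.60668277  0.42229582  2.14261019  0.20269892  0.23198263
 -1.14746089] (array([-0.0018, -0.    ,  0.0009]), array([-0.0004,  0.001 ,  0.0002])) (array([-0.0018, -0.    ,  0.0009]), array([-0.0004,  0.0012,  0.0772]))
```

View pics/w5.png

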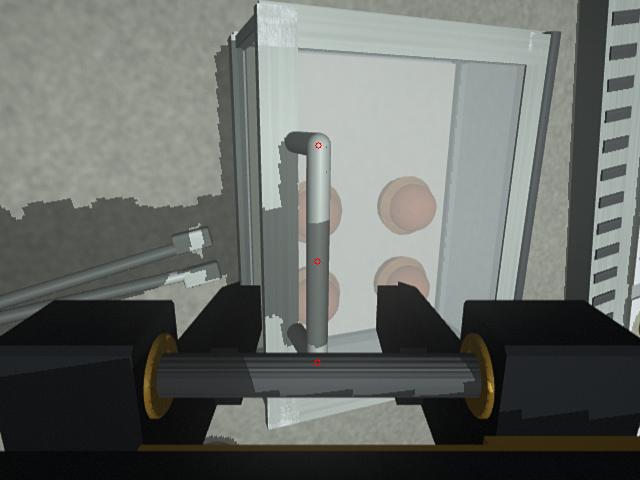

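The predicted bar points (318,145), (317,261) and (317,362) lie on the bar, centred between the fingers. Joint 6 is near its limit, so I ease the tilt to 14° on the way down.

Run:
```python
from h import *
from plant import r
s=r.get_state()
for b in (.05,.025,.003): print(delta(s,*pose(0,14,b)))
```

```text
(array([-0.0026, -0.1051,  0.0006]), array([0.0033, 0.0014, 0.0307]))
(array([-0.0026, -0.1051,  0.0006]), array([0.0007, 0.0014, 0.0556]))
(array([-0.0026, -0.1051,  0.0006]), array([-0.0016,  0.0015,  0.0774]))
```

```bash
python3 -m pendant '[[[0,-0.05,0],[0.002,0.001,0.015],0.5],[[0,-0.105,0],[0.003,0.001,0.031],0.5],[[0,-0.105,0],[0.002,0.001,0.045],0.5],[[0,-0.105,0],[0.001,0.001,0.056],0.5],[[0,-0.105,0],[-0.001,0.001,0.069],0.5],[[0,-0.105,0],[-0.0015,0.001,0.077],0.5],[[0,-0.105,0],[-0.0015,0.001,0.077],0.5],[[0,-0.105,0],[-0.0015,0.001,0.077],0.5]]'
python3 - <<'E'
from h import *
from plant import r
s=r.get_state();print(s["q"],s["contact_force"],delta(s,*pose(0,14,.003)))
E
```

```text
clock: 12.7
tool_pos: [0.4579, 0.2948, 0.1402]
eef_rot: [0.99, -0.074, 0.121, 0.008]
contact_force: [-0.1, -0.3, 0.6]
opening: 0.5
[-0.91408788  0.73236974  0.23717754  2.08604798  0.17099341  0.1850866
 -1.06270866] [-0.07272248 -0.32282661  0.64487052] (array([-0.0022,  0.0003,  0.0031]), array([0.0011, 0.0011, 0.0002]))
```

```bash
python3 -m pendant '[[[0,0,0],[0.001,0.001,0],0.3],[[0,0,0],[0.001,0.001,0],0.2],[[0,0,0],[0.001,0.001,0],0],[[0,0,0],[0.001,0.001,0],0],[[0,0,0],[0.001,0.001,0],0],[[0,0,0],[0.001,0.001,0],0],[[0,0,0],[0.001,0.001,0],0]]' 30
python3 - <<'E'
from h import *
from plant import r
s=r.get_state();print(s["q"],s["contact_force"])
for th in(5,10,15,20,25,30): print(th,delta(s,*pose(th,14-th*.8,.003)))
E
```

```text
clock: 13.4
tool_pos: [0.4587, 0.2937, 0.1402]
eef_rot: [0.99, -0.074, 0.121, 0.008]
contact_force: [-0.4, -0.3, 1.9]
opening: 0.119
[-0.9105451   0.73207051  0.23615215  2.08611605  0.17189287  0.18469424
 -1.06097982] [-0.37435924 -0.30540015  1.85980928]
5 (array([-0.0022, -0.0693,  0.0029]), array([ 0.0079,  0.0001, -0.0144]))
10 (array([-0.0021, -0.1392,  0.003 ]), array([ 0.0168,  0.0001, -0.028 ]))
15 (array([-0.002 , -0.209 ,  0.0031]), array([ 0.0269,  0.0001, -0.0409]))
20 (array([-0.0019, -0.2788,  0.0032]), array([ 0.0381,  0.0001, -0.0528]))
25 (array([-0.0018, -0.3486,  0.0032]), array([ 0.0502,  0.0001, -0.0636]))
30 (array([-0.0017, -0.4184,  0.0033]), array([ 0.0632,  0.0002, -0.0734]))
```

Gripped (opening 0.119, about 10.5 mm). I raise the flap along the arc.

```bash
python3 -m pendant '[[[0,-0.035,0],[0.004,0,-0.007],0],[[0,-0.07,0],[0.008,0,-0.0145],0],[[0,-0.105,0],[0.012,0,-0.0215],0],[[0,-0.14,0],[0.017,0,-0.028],0],[[0,-0.175,0],[0.022,0,-0.0345],0],[[0,-0.21,0],[0.027,0,-0.041],0],[[0,-0.245,0],[0.0325,0,-0.047],0],[[0,-0.28,0],[0.038,0,-0.053],0],[[0,-0.28,0],[0.038,0,-0.053],0],[[0,-0.28,0],[0.038,0,-0.053],0]]'
python3 - <<'E'
from h import *
from plant import r
s=r.get_state();print(s["q"],s["contact_force"],s["moment"])
for th in(20,25,30,35,40): print(th,delta(s,*pose(th,14-th*.8,.003)))
E
```

```text
clock: 14.4
tool_pos: [0.4817, 0.2899, 0.1999]
eef_rot: [0.997, -0.074, -0.018, -0.002]
contact_force: [-0.4, 1.6, -4.0]
opening: 0.126
[-0.55384752  0.67690485 -0.09307877  1.78292006  0.04871118  0.71041296
 -0.81280346] [-0.40200136  1.58041399 -3.98174778] [ 0.21423698  0.29859363 -0.10523863]
20 (array([-0.0007,  0.0021,  0.0036]), array([ 0.0009, -0.0001, -0.0008]))
25 (array([-0.0005, -0.0677,  0.0037]), array([ 0.0095, -0.0001, -0.0146]))
30 (array([-0.0004, -0.1375,  0.0037]), array([ 0.0193, -0.    , -0.0276]))
35 (array([-0.0003, -0.2073,  0.0037]), array([ 0.0303, -0.    , -0.0397]))
40 (array([-1.000e-04, -2.771e-01,  3.700e-03]), array([ 0.0422,  0.    , -0.0508]))
```

```bash
python3 -m pendant '[[[0,-0.035,0],[0.0045,0,-0.007],0],[[0,-0.07,0],[0.0095,0,-0.0145],0],[[0,-0.105,0],[0.014,0,-0.021],0],[[0,-0.138,0],[0.019,0,-0.0275],0],[[0,-0.173,0],[0.0245,0,-0.0335],0],[[0,-0.208,0],[0.03,0,-0.0395],0],[[0,-0.243,0],[0.036,0,-0.045],0],[[0,-0.278,0],[0.042,0,-0.051],0],[[0,-0.278,0],[0.042,0,-0.051],0],[[0,-0.278,0],[0.042,0,-0.051],0]]'
python3 - <<'E'
from h import *
from plant import r
s=r.get_state();print(s["q"],s["contact_force"],s["moment"])
for th in(40,45,50,55,60): print(th,delta(s,*pose(th,14-th*.8,.003)))
E
```

```text
clock: 15.4
tool_pos: [0.5245, 0.2829, 0.2491]
eef_rot: [0.985, -0.073, -0.157, -0.011]
contact_force: [-3.5, -0.6, -2.2]
opening: 0.124
[-0.38346645  0.77767482 -0.18368981  1.40239786 -0.07075156  1.21903232
 -0.64624607] [-3.47989437 -0.60840093 -2.23038484] [-0.26262908  0.43797639  0.04210284]
40 (array([0.0025, 0.001 , 0.0036]), array([ 0.0007, -0.0005, -0.0001]))
45 (array([ 0.0027, -0.0688,  0.0036]), array([ 0.0103, -0.0005, -0.0132]))
50 (array([ 0.0028, -0.1386,  0.0035]), array([ 0.021 , -0.0004, -0.0254]))
55 (array([ 0.0029, -0.2084,  0.0034]), array([ 0.0328, -0.0003, -0.0367]))
60 (array([ 0.003 , -0.2782,  0.0033]), array([ 0.0454, -0.0003, -0.0468]))
```

```bash
python3 -m pendant '[[[0,-0.035,0],[0.005,0,-0.0065],0],[[0,-0.07,0],[0.0105,0,-0.013],0],[[0,-0.105,0],[0.0155,0,-0.0195],0],[[0,-0.14,0],[0.021,0,-0.0255],0],[[0,-0.175,0],[0.027,0,-0.031],0],[[0,-0.21,0],[0.033,0,-0.0365],0],[[0,-0.245,0],[0.039,0,-0.042],0],[[0,-0.278,0],[0.0455,0,-0.047],0],[[0,-0.278,0],[0.0455,0,-0.047],0],[[0,-0.278,0],[0.0455,0,-0.047],0]]'
python3 - <<'E'
from h import *
from plant import r
s=r.get_state();print(s["q"],s["contact_force"],s["moment"],delta(s,*pose(60,-34,.003)))
P=s["tool_pos"]-.008*Ro.from_quat(s["eef_rot"]).as_matrix()[:,2];v=P-HINGE
print("est angle",np.degrees(np.arctan2(v[2],-v@UX)-np.arctan2(.044,.185)),"radius",np.hypot(v[2],v@UX),np.hypot(.044,.185))
for n in("scene","top"):
    d=r.snapshot(n);np.savez(n+"6",**d)
a=np.load("scene6.npz")["image"][140:300,300:480];b=np.load("top6.npz")["image"][130:290,160:340]
cv2.imwrite("pics/s6.png",cv2.resize(np.hstack([a,b]),None,fx=2.2,fy=2.2)[:,:,::-1])
E
```

```text
clock: 16.4
tool_pos: [0.5824, 0.2736, 0.2806]
eef_rot: [0.954, -0.071, -0.291, -0.02]
contact_force: [-3.7, -3.4, 2.5]
opening: 0.124
[-0.30324863  0.99121274 -0.20710162  0.90761898 -0.15308422  1.74905857
 -0.59976052] [-3.70391622 -3.4212243   2.4773408 ] [-0.69320387  0.71433496  0.5108513 ] (array([ 0.0046, -0.0011,  0.0016]), array([-0.0002, -0.001 ,  0.0014]))
est angle 60.348805175295084 radius 0.19090760383769415 0.19016045856065872
```

View pics/s6.png

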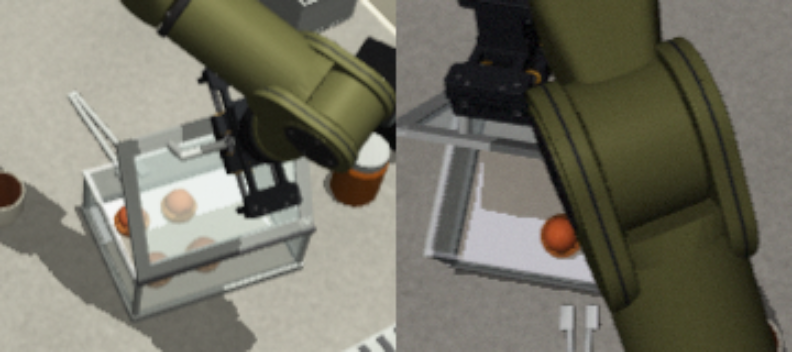

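The left half (scene) shows the bar in the jaws and the flap up, with its free corner at crop (125,143). The right half (top) shows the flap's front-left corner at about crop (400,130). I compare these with the predicted corner positions.

Run:
```python
from h import *
np.set_printoptions(precision=1,suppress=True)
a,b=ld("scene6"),ld("top6")
def pr(d,X): c=d["mtx"]@(d["R"]@X+d["t"]);return c[:2]/c[2]
def fl(th,x,y,z):
    t=np.radians(th);return HINGE+(x*np.cos(t)+z*np.sin(t))*UX+(-x*np.sin(t)+z*np.cos(t))*Z+y*UY
print("seen scene",125/2.2+300,143/2.2+140,"top",160+(400-396)/2.2,130+130/2.2)
for th in(54,57,60,63,66): print(th,"scene",pr(a,fl(th,-.205,-.13,0)),"top",pr(b,fl(th,-.205,.13,0)))
# hinge-end check
print("hinge end -y scene",pr(a,fl(60,0,-.13,.0)),"+y",pr(a,fl(60,0,.13,0)))
from plant import r
d=r.snapshot("wrist");s=r.get_state();R,t=wristRt(d,s);np.savez("w7",mtx=d["mtx"],R=R,t=t)
im=d["image"].copy()
for th,c in((55,(0,0,255)),(60,(255,0,0)),(65,(0,160,0))):
    for q in((-.205,-.13,.004),(-.205,.13,.004),(0,.13,.004)):
        u=np.round(pr({"mtx":d["mtx"],"R":R,"t":t},fl(th,*q))).astype(int);print(th,q,u)
        if abs(u).max()<2000: cv2.circle(im,tuple(map(int,u)),3,c,1)
cv2.imwrite("pics/w7.png",im[:,:,::-1])
```

```text
seen scene 356.8181818181818 205.0 top 161.8181818181818 189.0909090909091
54 scene [350.3 203.4] top [153.4 199.6]
57 scene [351.6 204.4] top [153.2 194.9]
60 scene [352.9 205.6] top [153.1 190. ]
63 scene [354.3 207. ] top [153.1 185.1]
66 scene [355.7 208.7] top [153.2 180. ]
hinge end -y scene [363.2 268.6] +y [442.3 243. ]
55 (-0.205, -0.13, 0.004) [238 509]
55 (-0.205, 0.13, 0.004) [202 -54]
55 (0, 0.13, 0.004) [597   3]
60 (-0.205, -0.13, 0.004) [247 538]
60 (-0.205, 0.13, 0.004) [211 -74]
60 (0, 0.13, 0.004) [597   3]
65 (-0.205, -0.13, 0.004) [261 571]
65 (-0.205, 0.13, 0.004) [229 -97]
65 (0, 0.13, 0.004) [597   3]
```

View pics/w7.png

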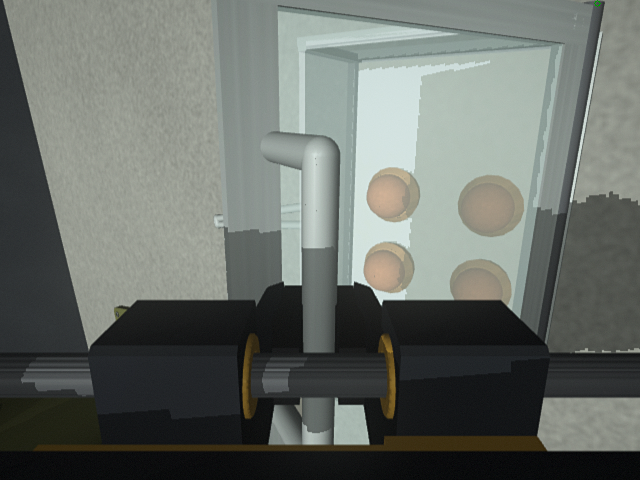

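The flap's front edge runs from (217,0) to (228,300). The prediction for 60° is 215 to 233, for 55° it starts at 205 and for 65° at 234, so the flap is at 60° within about 1°. I take one last look at the cover and the tart.

```bash
python3 - <<'E'
from h import *
a=ld("scene6")["image"][170:400,120:370];b=ld("top6")["image"][130:360,300:550]
cv2.imwrite("pics/c8.png",cv2.resize(np.hstack([a,b]),None,fx=1.6,fy=1.6)[:,:,::-1])
E
python3 -m pendant '[[[0,0,0],[0,0,0],0],[[0,0,0],[0,0,0],0],[[0,0,0],[0,0,0],0],[[0,0,0],[0,0,0],0],[[0,0,0],[0,0,0],0],[[0,0,0],[0,0,0],0],[[0,0,0],[0,0,0],0],[[0,0,0],[0,0,0],0]]'
```

```text
clock: 17.35
tool_pos: [0.5822, 0.2736, 0.2806]
eef_rot: [0.954, -0.071, -0.291, -0.02]
contact_force: [-3.6, -3.8, 1.2]
opening: 0.122
```

View pics/c8.png

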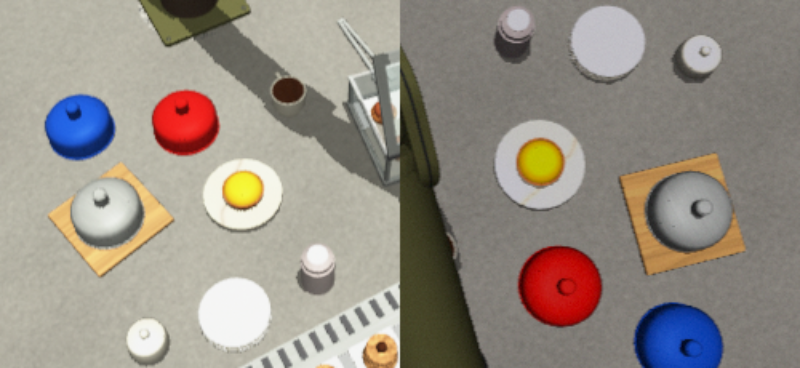

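The cover stands knob up in the middle of the board, the tart is in the middle of its stand, and nothing else has moved. I hand the job in.

```bash
python3 -c "
from plant import r
print(r.finish_job());s=r.get_state();print(s['clock'],s['tool_pos'],s['opening'])"
```

```text
the job is handed in; nothing more can be done
None
the job is handed in; nothing more can be done
```

I lifted the steel cover off by its knob and set it down knob up in the middle of the wooden board. I then gripped the flap's bar, raised the flap to 60° and handed the job in while still holding it, at about 17 s on the clock.

- **Flap angle:** The arm's pose gives about 60.3°. The wrist view gives 58.5 to 60.5°, and the flap's corner in the top view gives about 60.6° by row.
- **Camera disagreement:** The flap's corner was 4 px (scene view) and 9 px (top view) to the side of its prediction. I put this down to reading the corner by eye and did not resolve it.
- **Hold:** The arm was steady for the last 0.8 s, with about 5 N on the wrist and the bar still in the jaws.
- **Cover, tart and the rest:** The cover touched down gently, at about 2 N. The last scene and top pictures show the cover centred on the board and the tart still in the middle of its stand. None of the other things in view had moved. The jar and tongs were only partly visible, but I saw no contact with them.

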